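# Count dried scallops through the photo-eye gate

### The job

Count the three whole dried scallops into the tub: with the fingertips sweep them gently over the steel deck, one at a time, through the narrow gate between the photo-eyes until each drops through the slot. Only slide them, without pinching, squeezing or lifting any, and let each one drop before the next enters the gate so that the counter does not miss it. Keep the broken half scallop on the deck behind the gate and leave everything else where it stands.

Things in the scene. Friction and masses are not known exactly. Their poses are not given: they have to be found in the camera images.
- scallop_a_center (a point): Centre (half-way up) of one of the three whole dried scallops: a tan upright drum 36 mm across and 20 mm tall, about 16 g, standing flat on the steel deck. The three are alike; any order will do.
- scallop_b_center (a point): Centre of the second whole dried scallop, same size.
- scallop_c_center (a point): Centre of the third whole dried scallop, same size.
- broken_center (a point): Centre (half-way up) of the broken scallop: half a drum split down the middle, 18 x 34 mm in plan, 18 to 20 mm tall, also standing on the deck. It stays on the deck.
- station: Fixed hand-counting station of sheet steel. Origin on the table under the gate's centre line; +x is the way the scallops travel, z up; the points below share these axes. Deck: flat, open above, top 100 mm over the table, from x = -262 (rear guard) to x = 32 mm, y = +-125 mm (side guards). Guards and fences stand 18 mm above the deck and are 3 mm thick.
- gate_in (a point): Middle of the gate lane's entry, on the deck's top, at station x = -16, y = 0 mm. The lane runs straight along +x, 52 mm clear between its fences (y = +-26). Before it the mouth flares at 45 degrees out to y = +-67 at x = -57 mm, where the front guards cross to the sides. Black photo-eye heads stand outside the lane (x = 5 to 19, |y| = 33 to 56 mm), 26 mm above the deck.
- slot_edge (a point): Middle of the deck's end at the drop slot, on the deck's top, at station x = 32, y = 0 mm. The open slot lies beyond it between the same fences, 52 mm wide and 56 mm long (x = 32 to 88), closed by an end plate, with the tub under it. A scallop falls once its centre is pushed past this edge.
- tub_in (a point): Centre of the inner floor of the fixed white tub under the slot, 4 mm above the table; its axes are the station's. Inside 132 (x) x 112 (y) mm, rim 60 mm above the table; it reaches from x = 15 to 155 in the station's frame.
- canister: Bystander: white desiccant canister, 24 mm across, 30 mm tall, on the deck outside the fences beside the gate (station +y side). Origin at the centre of its underside.
- cup: Bystander: small metal measuring cup, 44 mm across, 32 mm tall, on the deck outside the fences beside the gate (station -y side). Origin at the centre of its underside.
- scoop: Bystander: metal hand scoop with a black handle, 180 mm long, 30 mm tall, lying on the table beyond the station. Origin under the joint of handle and blade; blade along its +x.
- marker: Bystander: black marker pen with a grey cap, 120 mm long, 17 mm thick, lying on the table along its x axis. Origin under its middle.
- thermos: Bystander: blue vacuum flask, 72 mm across, 200 mm tall, at the right of the table. Origin at the centre of its underside.
- spray: Bystander: white bottle with a blue cap, 52 mm across, 130 mm tall, at the left of the table. Origin at the centre of its underside.
- tape: Bystander: clear roll of sealing tape lying flat, 90 mm across, 24 mm tall, at the left of the table. Origin at the centre of its underside.
Mind the look-alikes: they are no part of the job. What is shaped like the part that bears scallop_b_center but green is not meant.

How it is judged:
On the way, in this order (a step that is already met when the one before it is completed fails the run):
1. one whole scallop lies in the tub (((height (world z) of scallop_a_center below 0.058 m and x of scallop_a_center in the frame of tub_in between -0.07 and 0.07 m and y of scallop_a_center in the frame of tub_in between -0.06 and 0.06 m) or (height (world z) of scallop_b_center below 0.058 m and x of scallop_b_center in the frame of tub_in between -0.07 and 0.07 m and y of scallop_b_center in the frame of tub_in between -0.06 and 0.06 m) or (height (world z) of scallop_c_center below 0.058 m and x of scallop_c_center in the frame of tub_in between -0.07 and 0.07 m and y of scallop_c_center in the frame of tub_in between -0.06 and 0.06 m))), for 0.1 s.
2. a second whole scallop lies in the tub, after the first ((((height (world z) of scallop_a_center below 0.058 m and x of scallop_a_center in the frame of tub_in between -0.07 and 0.07 m and y of scallop_a_center in the frame of tub_in between -0.06 and 0.06 m) and (height (world z) of scallop_b_center below 0.058 m and x of scallop_b_center in the frame of tub_in between -0.07 and 0.07 m and y of scallop_b_center in the frame of tub_in between -0.06 and 0.06 m)) or ((height (world z) of scallop_a_center below 0.058 m and x of scallop_a_center in the frame of tub_in between -0.07 and 0.07 m and y of scallop_a_center in the frame of tub_in between -0.06 and 0.06 m) and (height (world z) of scallop_c_center below 0.058 m and x of scallop_c_center in the frame of tub_in between -0.07 and 0.07 m and y of scallop_c_center in the frame of tub_in between -0.06 and 0.06 m)) or ((height (world z) of scallop_b_center below 0.058 m and x of scallop_b_center in the frame of tub_in between -0.07 and 0.07 m and y of scallop_b_center in the frame of tub_in between -0.06 and 0.06 m) and (height (world z) of scallop_c_center below 0.058 m and x of scallop_c_center in the frame of tub_in between -0.07 and 0.07 m and y of scallop_c_center in the frame of tub_in between -0.06 and 0.06 m)))), for 0.1 s.
3. the third whole scallop lies in the tub, after the second (height (world z) of each of scallop_a_center, scallop_b_center, scallop_c_center below 0.058 m and x of scallop_a_center in the frame of tub_in between -0.07 and 0.07 m and y of scallop_a_center in the frame of tub_in between -0.06 and 0.06 m and x of scallop_b_center in the frame of tub_in between -0.07 and 0.07 m and y of scallop_b_center in the frame of tub_in between -0.06 and 0.06 m and x of scallop_c_center in the frame of tub_in between -0.07 and 0.07 m and y of scallop_c_center in the frame of tub_in between -0.06 and 0.06 m), for 0.1 s.
At the end, for the whole second after the job is handed in: All three whole scallops lie at rest in the tub (inside its walls, centres under 58 mm above the table), and the broken half stands or lies on the deck behind the gate lane (centre at least 16 mm behind the station's origin along the travel axis) (all of step 3 and linear speed of each of scallop_a, scallop_b, scallop_c below 0.02 m/s and height (world z) of broken_center between 0.104 and 0.126 m and x of broken_center in the frame of station below -0.016 m); the robot touches nothing.
It fails at once if a scallop entered the gate lane before the one ahead had dropped through the slot (((x of scallop_a_center in the frame of station between -0.015 and 0.09 m and height (world z) of scallop_a_center above 0.075 m) and (x of scallop_b_center in the frame of station between -0.015 and 0.09 m and height (world z) of scallop_b_center above 0.075 m)) or ((x of scallop_a_center in the frame of station between -0.015 and 0.09 m and height (world z) of scallop_a_center above 0.075 m) and (x of scallop_c_center in the frame of station between -0.015 and 0.09 m and height (world z) of scallop_c_center above 0.075 m)) or ((x of scallop_b_center in the frame of station between -0.015 and 0.09 m and height (world z) of scallop_b_center above 0.075 m) and (x of scallop_c_center in the frame of station between -0.015 and 0.09 m and height (world z) of scallop_c_center above 0.075 m))).
It fails at once if the broken half went into the gate lane (x of broken_center in the frame of station above -0.005 m).
It fails at once if a scallop was lifted off the deck (centre more than 15 mm above its standing height) (height (world z) of any of scallop_a_center, scallop_b_center, scallop_c_center, broken_center above 0.125 m).
It fails at once if a scallop was pinched or pressed with more than 12 N (contact force between the fingers and scallop_a above 12 N or contact force between the fingers and scallop_b above 12 N or contact force between the fingers and scallop_c above 12 N or contact force between the fingers and broken above 12 N).
It fails at once if a bystander was moved more than 20 mm (distance of any of canister, cup, scoop, marker, thermos, spray, tape from where it was at the start of the episode above 0.02 m).
It also fails if it takes over 67 s, if anything falls off the work surface, if the arm or the gripper's body presses on something with over 40 N, if the wrist force passes 120 N, or if a joint passes its speed limit or range.

### The arm

A 6-joint arm with a two-finger parallel gripper is mounted at the origin on the work surface. World frame = base frame: x ahead of the robot, y to its left, z up, the work surface at z = 0. Lengths are in m, angles in rad, forces in N, time in s.
With the tool pointing down it reaches from about 0.35 to 0.975 m from the base axis. Payload 7.1 kg.
Tool frame: the origin (TCP) lies midway between the tips of the shut fingers; the grasp point (between the pads) lies 19 mm behind it; z points along the fingers, y is the line along which they close (so a half turn about z gives the same grasp; the last joint's range is limited). The gripper opens to 88 mm and grips with 3 to 60 N. Pads are 20 mm wide; open, the fingers measure 115 mm over their backs; the gripper's body (75 mm by 178 mm) begins 61 mm behind the grasp point.
Start: joints at [1.133, 0.423, 1.63, -0, 1.089, -0.019], TCP at [0.254, 0.571, 0.223] pointing down, gripper open.
Joint ranges: [-3, 3], [-0.9, 2.11], [0.09, 2.58], [-1.31, 4.45], [0.11, 2.69], [-2.54, 2.54]. Speed limits (rad/s): [2.39, 2.39, 3.01, 3.14, 3.14, 3.14].

### API

Orientations are given as a unit quaternion [w, x, y, z].
In Python, from station import move_pose, movel, movej, command_gripper, wait, inverse_kinematics, read_camera, camera_info, MotionError, job_done, get_time, get_joint_pos, get_qvel, get_effort, get_tcp_pos, get_ee_rot, get_ft_force, get_ft_torque, get_grip_width, get_finger_force gives the robot as it stands. Calls block until the motion is done:
- move_pose(position, orientation): joint-space move of the TCP to a pose.
- movel(position, frame=None, v=0.15, until_force=None): straight line of the TCP; frame=None keeps the orientation; v is the mean speed in m/s. With until_force (N) it stops when the force on the tool has changed by that much, and returns True; else False.
- movej(angles): joint-space move.
- command_gripper(opening): opening from 0.0 (shut) to 1.0 (fully open); the grip force is fixed at half the most; returns when the fingers have stopped.
- wait(seconds).
- inverse_kinematics(position, orientation): joint angles nearest the present ones, or None.
- read_camera(name): name is "side" or "top" or "wrist"; returns the picture (480x640x3 uint8, red, green, blue); there is no depth.
- camera_info(name): a dict with "intrinsics" (3x3 intrinsics, pixels), "T" (4x4, takes a point from camera to world coordinates); the wrist camera has in their place "tool_from_camera" (4x4, takes a point from camera to tool coordinates, whose origin is the TCP and whose axes are the flange's). Camera axes: x right, y up, looking along -z (the intrinsics and any distortion apply to the point x, -y, -z); pixel columns grow to the right and rows downward; lengths in m; the calibration is good to about 2 mm. A picture is of the moment at which its call begins: read the wrist's pose just before it. camera_info takes no time and is no camera call.
A pose or a line that the arm cannot do raises MotionError and nothing moves.
- job_done(): hands the job in; it is judged then, once.
Readings, each from a call of its own:
- get_time(): time.
- get_joint_pos(): joint angles.
- get_qvel(): joint speeds.
- get_effort(): joint torques, N m.
- get_tcp_pos(): TCP position.
- get_ee_rot(): TCP orientation.
- get_ft_force(): force on the tool from outside, world axes, zero at the start.
- get_ft_torque(): the same for the moment, N m.
- get_grip_width(): opening from 0.0 (shut) to 1.0 (fully open).
- get_finger_force(): force on a finger pad.
Only numpy, scipy, OpenCV 4.12 (cv2) and the standard library are available. Lean on these libraries where they do the work, as an engineer would, in place of code of your own. Each camera call takes 0.05 s, during which the arm holds its last target. There are 200 camera calls.

## Working session

There is one attempt and no reset: what is moved stays moved. The work goes in short steps, each a Python script; the robot and the scene stay as the last script left them, time stands still between calls to the robot, and variables do not carry over. Pictures are saved under pics/ and viewed, at most 10 in all, crops included, and the job is handed in when it is done.

```bash
mkdir -p pics; python3 - <<'E'
from station import *
import cv2,numpy as np
for n in("top","side"):
    im=read_camera(n);cv2.imwrite(f"pics/{n}0.png",im[:,:,::-1]);c=camera_info(n);print(n,c)
print(camera_info("wrist"),get_time(),get_ee_rot(),get_tcp_pos())
E
```

```text
top {'intrinsics': array([[552.55214373,   0.        , 327.35532649],
       [  0.        , 552.55214373, 244.03589757],
       [  0.        ,   0.        ,   1.        ]]), 'T': array([[ 0.00335369,  0.98106378, -0.19365591,  0.43708329],
       [-0.99995312,  0.00153105, -0.00956062, -0.03414572],
       [-0.00908308,  0.19367889,  0.98102293,  1.24069719],
       [ 0.        ,  0.        ,  0.        ,  1.        ]])}
side {'intrinsics': array([[437.00013174,   0.        , 320.96361478],
       [  0.        , 437.00013174, 240.67028243],
       [  0.        ,   0.        ,   1.        ]]), 'T': array([[ 0.95585741,  0.22180919, -0.19271037,  0.44252943],
       [-0.29376878,  0.70792496, -0.64229445, -0.68485272],
       [-0.00604233,  0.6705542 ,  0.74183593,  0.89406663],
       [ 0.        ,  0.        ,  0.        ,  1.        ]])}
{'intrinsics': array([[384.18592053,   0.        , 325.31905404],
       [  0.        , 384.18592053, 247.60512827],
       [  0.        ,   0.        ,   1.        ]]), 'tool_from_camera': array([[ 2.35723860e-04,  9.64583513e-01,  2.63777539e-01,
         7.18906106e-02],
       [ 9.99999953e-01, -2.79320102e-04,  1.27773264e-04,
         1.05891907e-03],
       [ 1.96926353e-04,  2.63777496e-01, -9.64583534e-01,
        -1.61447816e-01],
       [ 0.00000000e+00,  0.00000000e+00,  0.00000000e+00,
         1.00000000e+00]])} 0.1 [-1.58569123e-04  2.07894485e-01  9.78151015e-01 -6.70830072e-04] [0.25393665 0.57053845 0.22199852]
```

View pics/top0.png

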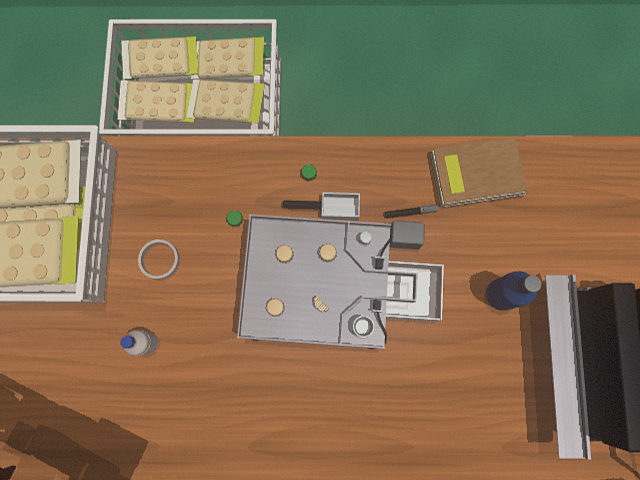

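View pics/side0.png

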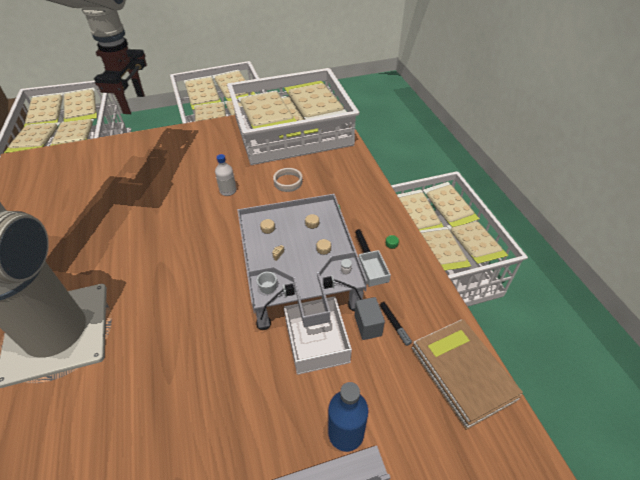

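```bash
cat > h.py <<'E'
from station import *
import cv2,numpy as np
def ray(n,uv,z):
    c=camera_info(n);K=c["intrinsics"];T=c["T"]
    d=np.array([(uv[0]-K[0,2])/K[0,0],-(uv[1]-K[1,2])/K[1,1],-1]);d=T[:3,:3]@d;o=T[:3,3]
    return o+d*(z-o[2])/d[2]
def tan(im):
    h=cv2.cvtColor(im,cv2.COLOR_RGB2HSV);m=cv2.inRange(h,(8,60,120),(28,255,255))
    return m
def scallops(roi=(246,216,390,345)):
    im=read_camera("top");m=tan(im);k=np.zeros_like(m);k[roi[1]:roi[3],roi[0]:roi[2]]=255
    n,l,s,c=cv2.connectedComponentsWithStats(m&k)
    return im,[(c[i],s[i]) for i in range(1,n) if s[i,4]>40]
E
python3 - <<'E'
from h import *
im,L=scallops()
for c,s in L: print(c.round(1),s,ray("top",c,.12).round(4))
cv2.imwrite("pics/crop1.png",cv2.resize(im[205:355,228:450,::-1],None,fx=3.6,fy=3.6,interpolation=cv2.INTER_CUBIC))
E
```

```text
[305.  216.6] [282 216  40   3  70] [0.7166 0.0236 0.12  ]
[371.7 219.1] [342 216  48   8 208] [ 0.7114 -0.1155  0.12  ]
[283.9 252.9] [275 245  18  17 222] [0.6395 0.0664 0.12  ]
[327.4 251.8] [319 244  17  17 222] [ 0.642  -0.0233  0.12  ]
[319.6 304. ] [314 297  14  14  99] [ 0.5346 -0.0079  0.12  ]
[274.7 306.8] [266 299  18  17 233] [0.5287 0.083  0.12  ]
[387.5 330.6] [384 318   6  27 103] [ 0.4817 -0.1443  0.12  ]
[274.4 342.6] [246 339  78   6 247] [0.4574 0.0819 0.12  ]
```

View pics/crop1.png

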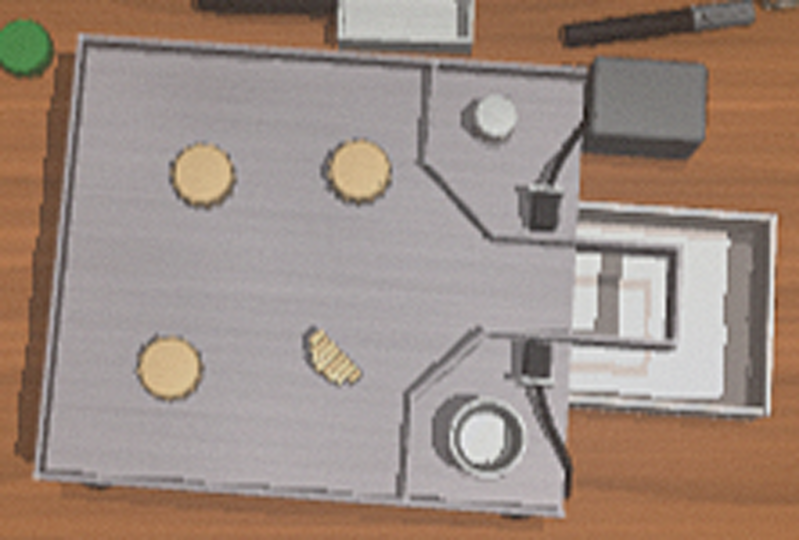

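```bash
cat >> h.py <<'E'
P=[((80,36),-264,127,.118),((37,478),-264,-127,.118),((562,514),32,-127,.118),((423,161),-57,67,.118),((490,237),-16,27,.118),((480,330),-16,-27,.118),((407,392),-57,-67,.118),((674,250),89,27,.118),((671,345),89,-27,.118)]
A=np.array([[p[1],p[2]] for p in P])/1000
B=np.array([ray("top",((p[0][0]+.5)/3.6-.5+228,(p[0][1]+.5)/3.6-.5+205),p[3])[:2] for p in P])
a0,b0=A.mean(0),B.mean(0)
U,S,V=np.linalg.svd((A-a0).T@(B-b0)); R=(U@V).T; t=b0-R@a0
def s2w(x,y): return R@np.array([x,y])+t
def w2s(p): return R.T@(np.asarray(p)[:2]-t)
E
python3 - <<'E'
from h import *
print(R,t,np.degrees(np.arctan2(R[1,0],R[0,0])))
print(((B-(A@R.T+t))*1000).round(1).tolist())
im,L=scallops()
for c,s in L:
  print(c.round(1),(w2s(ray("top",c,.12))*1000).round(1))
c=camera_info("side");T=c["T"];K=c["intrinsics"]
im=read_camera("side");n,l,s,ce=cv2.connectedComponentsWithStats(tan(im)[200:265,245:345])
for i in range(1,n):
  if s[i,4]>30: p=ce[i]+[245,200];print("side",p,s[i],(w2s(ray("side",p,.112))*1000).round(1))
# IK reach check, tool y direction along station y: closed fingers
E
```

```text
[[-0.0692121   0.99760197]
 [-0.99760197 -0.0692121 ]] [ 0.57641969 -0.11281568] -93.96873392895233
[[-0.1, -2.3], [-0.6, -3.7], [1.1, -0.5], [0.3, 0.6], [-0.9, 0.7], [-0.0, 3.1], [2.1, 0.7], [-0.9, 1.0], [-1.0, 0.4]]
[304.7 216.6] [-146.5  130.4]
[371.6 219.1] [ -6.9 134.9]
[283.9 253. ] [-183.1   50.4]
[327.4 251.8] [-93.7  59.2]
[319.6 304.1] [-101.7  -49.3]
[274.7 306.8] [-192.   -61.1]
[387.5 330.7] [ 37.9 -92.5]
[274.6 342.6] [-185.7 -132.2]
side [261.46445498 202.27488152] [  0   0  47   8 211] [-278.1  -59.2]
side [341.83333333 206.54761905] [92  0  8 20 84] [-213.3  141.6]
side [311.63934426 219.62295082] [ 60  14  14  13 122] [-184.8   55.2]
side [266.88549618 224.74045802] [ 16  19  14  13 131] [-193.2  -57.4]
side [323.43448276 245.25517241] [ 72  39  14  14 145] [-93.9  64.2]
side [277.06849315 250.42465753] [28 45 11 12 73] [-103.5  -46.3]
```

```bash
cat >> h.py <<'E'
from scipy.spatial.transform import Rotation as Ro
PHI=np.arctan2(R[1,0],R[0,0])
def quat(a):  # push direction (= -tool x) at station angle a, tool z down
    f=np.array([np.cos(PHI+a),np.sin(PHI+a),0]);x=-f;z=np.array([0,0,-1.]);y=np.cross(z,x)
    q=Ro.from_matrix(np.c_[x,y,z]).as_quat();return np.r_[q[3],q[:3]]
ZL,ZH=.106,.145
def pos(p,z): return np.r_[s2w(*p),z]
def wrist(near,save=None):
    q=get_ee_rot();M=Ro.from_quat([q[1],q[2],q[3],q[0]]).as_matrix();o=np.array(get_tcp_pos())
    im=read_camera("wrist");c=camera_info("wrist");K=c["intrinsics"];X=c["tool_from_camera"]
    if save: cv2.imwrite(save,im[:,:,::-1])
    n,l,s,ce=cv2.connectedComponentsWithStats(tan(im));out=[]
    O=o+M@X[:3,3]
    for i in range(1,n):
        if s[i,4]<300: continue
        u=ce[i];d=M@X[:3,:3]@np.array([(u[0]-K[0,2])/K[0,0],-(u[1]-K[1,2])/K[1,1],-1])
        p=w2s(O+d*(.118-O[2])/d[2]);out.append((np.linalg.norm(p-near),p,s[i,4]))
    out.sort(key=lambda r:r[0])
    print(round(get_time(),2),"wrist",[((p*1000).round(1).tolist(),int(a)) for _,p,a in out if _<.15])
    return out[0][1] if out else None
D=.0266
def above(c,a,back=.040,z=ZH):
    u=np.array([np.cos(a),np.sin(a)]);move_pose(pos(np.asarray(c)-back*u,z),quat(a))
def sweep(c,g,v=.08,back=.040):
    "push drum centre from c to g (station metres), fingers nested behind it"
    c,g=np.array(c),np.array(g);u=(g-c)/np.linalg.norm(g-c)
    movel(pos(c-back*u,ZL),v=.12)
    movel(pos(g-D*u,ZL),v=v)
    print("F",np.round(get_ft_force(),1))
    movel(pos(g-back*u,ZL),v=.12)
def ang(c,g): return np.arctan2(g[1]-c[1],g[0]-c[0])
E
python3 - <<'E'
from h import *
command_gripper(.16)
c,g=(-.094,.059),(-.048,0)
a=ang(c,g); 
for p,b in((c,a),(g,0),((-.19,-.1),np.pi/2),((.036,0),0)): print(inverse_kinematics(pos(p,ZL),quat(b)))
above(c,a,z=.19)
print(get_time(),get_grip_width());print(wrist(c,"pics/w1.png"))
E
```

```text
[-5.45472715e-02  5.89913135e-01  1.65942931e+00 -4.44089210e-16
  8.92250208e-01  9.23301028e-01]
[-1.31934919e-01  5.19026864e-01  1.79670096e+00 -4.44089210e-16
  8.25864826e-01 -6.26674444e-02]
[ 1.45197813e-01  4.18030284e-01  1.98738072e+00 -4.44089210e-16
  7.36181648e-01 -1.35633104e+00]
[-2.73637675e-01  5.30341527e-01  1.77495394e+00 -4.44089210e-16
  8.36297183e-01 -2.04370201e-01]
3.9667 0.1600969919867742
4.02 wrist [([-96.0, 60.7], 1273), ([-168.7, 156.6], 758)]
[-0.09604044  0.06070916]
```

View pics/w1.png

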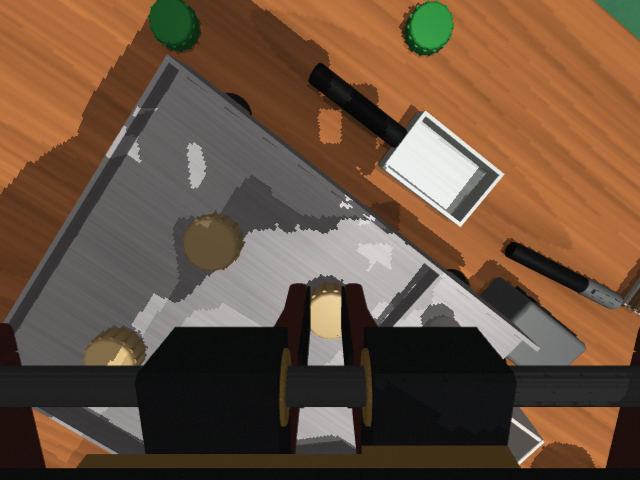

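```bash
python3 - <<'E'
from h import *
c,g=(-.0945,.0595),(-.048,0)
sweep(c,g)
a=ang(c,g)
above(g,a,back=.1,z=.19)
im,L=scallops()
for c,s in L: print(c.round(1),s[4],(w2s(ray("top",c,.12))*1000).round(1))
print(get_time())
cv2.imwrite("pics/t2.png",cv2.resize(im[205:355,228:450,::-1],None,fx=3.6,fy=3.6))
E
```

```text
F [-0.7 -0.4 -0. ]
[374.7 219.2] 177 [ -0.4 135.1]
[387.4 330.6] 105 [ 37.9 -92.3]
6.925
```

View pics/t2.png

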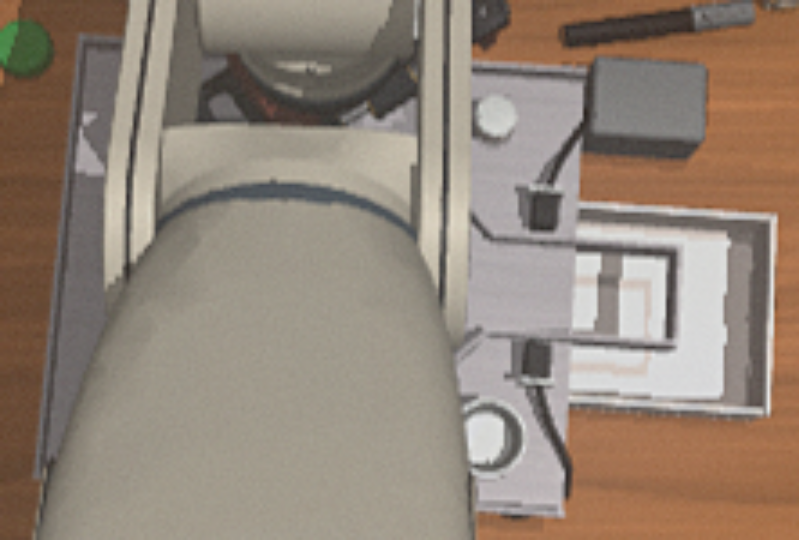

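```bash
python3 - <<'E'
from h import *
im=read_camera("side");n,l,s,ce=cv2.connectedComponentsWithStats(tan(im)[195:300,245:345])
for i in range(1,n):
  if s[i,4]>30: p=ce[i]+[245,195];print("side",p,s[i],(w2s(ray("side",p,.112))*1000).round(1))
cv2.imwrite("pics/s2.png",cv2.resize(im[170:320,220:420,::-1],None,fx=4,fy=4))
E
```

```text
side [271.49452555 199.02372263] [  0   0  74  13 548] [-284.5  -31.7]
side [312.36363636 216.45454545] [63 20 10  4 33] [-195.5   59.4]
side [266.81751825 225.10218978] [ 16  24  14  14 137] [-192.   -57.7]
side [277.14285714 250.2987013 ] [28 50 11 12 77] [-103.8  -46. ]
side [301.   264.92] [ 49  63  15  16 175] [-47.1   0.2]
side [246.51666667 286.18333333] [  0  68   6  37 120] [ -15.9 -128.8]
```

View pics/s2.png

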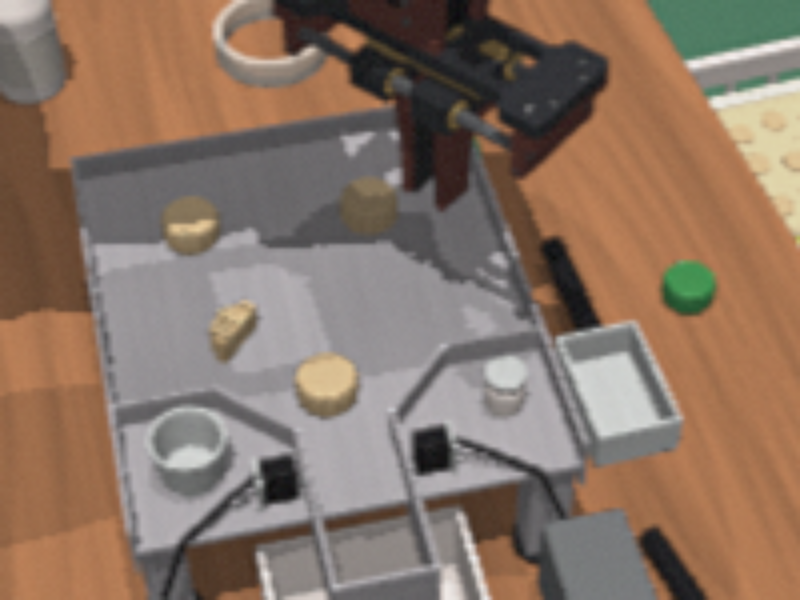

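```bash
cat >> h.py <<'E'
def side():
    im=read_camera("side");h=cv2.cvtColor(im,cv2.COLOR_RGB2HSV)
    n,l,s,ce=cv2.connectedComponentsWithStats(cv2.inRange(h,(10,55,70),(28,255,255))[205:345,250:345])
    out=[]
    for i in range(1,n):
        if s[i,4]>30 and s[i,2]<22 and s[i,3]<22:
            p=w2s(ray("side",ce[i]+[250,205],.112))+[.0005,-.0043];out.append(p)
            print("side",(ce[i]+[250,205]).round(1),s[i,2:],(p*1000).round(1))
    return im,out
def thru(c):
    c=np.array(c);g=np.array([.055,0]);a=ang(c,g)*.5
    above(c,a)
    u=np.array([np.cos(a),np.sin(a)])
    movel(pos(c-.04*u,ZL),v=.12)
    m=np.array([-.016,0]);
    movel(pos(m-D*u,ZL),v=.07); print("F",np.round(get_ft_force(),1))
    movel(pos(g-D*u,ZL),v=.07); print("F",np.round(get_ft_force(),1))
    movel(pos(np.array([-.04,0]),ZL),v=.15);movel(pos(np.array([-.06,0]),.17),v=.2)
E
python3 - <<'E'
from h import *
thru((-.047,-.004))
A=(-.184,.0505);above(A,ang(A,(-.048,0)))
im,_=side();print(get_time())
cv2.imwrite("pics/s3.png",cv2.resize(im[190:370,220:400,::-1],None,fx=3.2,fy=3.2))
E
```

```text
F [-0.5 -0.4  0.2]
F [ 0.1 -0.9 -0.1]
side [342.5 209.6] [ 5 13 44] [-201.4  136.1]
side [311.7 220.8] [ 14  14 161] [-180.1   50.1]
side [267.2 225.8] [ 15  15 166] [-189.   -61.5]
side [277.6 251.5] [ 12  15 114] [-99.2 -50. ]
side [311.2 299.2] [21  7 52] [51.3 -1.4]
side [313.7 333.4] [ 16  17 201] [133.9 -14.2]
12.1917
```

View pics/s3.png

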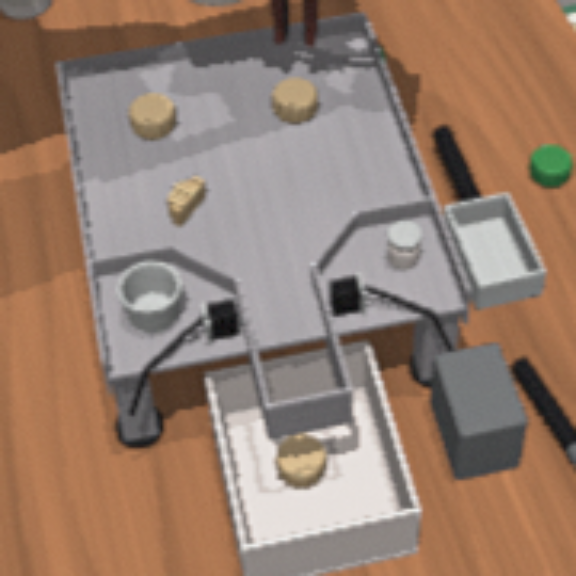

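```bash
cat > go.py <<'E'
from h import *
def finish(g):
    "after a sweep: back off up, look from the side, sweep through if where expected"
    p=np.array(get_tcp_pos());movel([p[0],p[1],ZH],v=.15)
    im,o=side();o=[q for q in o if np.linalg.norm(q-g)<.03]
    print(get_time(),o)
    if len(o)==1 and abs(o[0][1])<.02: thru(o[0]);print(get_time());return True
    cv2.imwrite("pics/fail.png",im[:,:,::-1]);return False
E
python3 - <<'E'
from go import *
A=np.array((-.1825,.0505));g=np.array((-.048,0.002))
sweep(A,g)
if finish(g):
    C=(-.1915,-.061);above(C,np.pi/2)
    im,_=side();print(get_time())
    cv2.imwrite("pics/s4.png",cv2.resize(im[190:370,220:400,::-1],None,fx=3.2,fy=3.2))
E
```

```text
F [ 0.9  0.2 -0.4]
side [267.5 226.6] [ 15  14 146] [-185.9  -61.1]
side [277.6 251.5] [ 11  15 116] [-99.4 -49.8]
side [302.2 265.3] [ 15  16 197] [-44.9  -1.6]
side [311.3 299.1] [21  7 53] [51.2 -1.2]
side [313.6 333.5] [ 16  17 203] [134.1 -14.4]
15.4917 [array([-0.04486756, -0.00163873])]
F [-0.8  0.4 -0. ]
F [-0.   0.7 -0.6]
19.425
side [342.5 210. ] [ 5 15 49] [-199.8  135.6]
side [267.3 225.7] [ 15  15 169] [-189.1  -61.1]
side [277.6 251.5] [ 11  15 113] [-99.2 -49.9]
side [311.3 299.1] [21  6 52] [51.1 -1.1]
side [313.9 332.9] [ 16  18 218] [132.9 -13.5]
20.6583
```

View pics/s4.png

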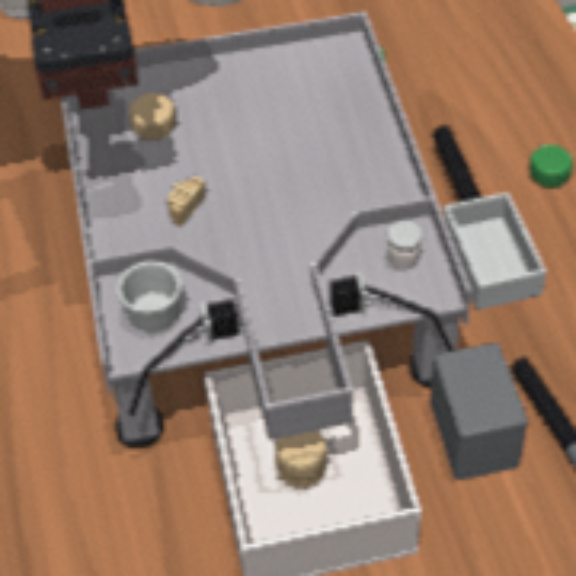

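```bash
python3 - <<'E'
from go import *
C=np.array((-.1915,-.061));g1=np.array((-.1915,.012));g=np.array((-.048,.002))
sweep(C,g1)
p=np.array(get_tcp_pos());movel([p[0],p[1],.16],v=.2)
above(g1,np.pi/2,back=.075,z=.17)
im,o=side();o=[q for q in o if np.linalg.norm(q-g1)<.03]
if len(o)==1:
    c=o[0]-[.003,0]; print("c",c)
    above(c,ang(c,g));sweep(c,g)
    if finish(g): 
        above((-.1,0),0,z=.25);im,_=side();print(get_time())
cv2.imwrite("pics/s5.png",cv2.resize(im[190:370,220:400,::-1],None,fx=3.2,fy=3.2))
E
```

```text
F [0.  0.8 0.8]
side [342.5 210. ] [ 5 15 49] [-199.8  135.6]
side [295.5 221.2] [ 14  14 163] [-188.3   10.2]
side [277.5 251.7] [ 12  15 114] [-98.9 -50.2]
side [311.3 299.1] [21  7 54] [51.2 -1.2]
side [313.9 332.9] [ 16  17 216] [132.8 -13.5]
c [-0.19132715  0.01020288]
F [ 0.7  0.5 -0.1]
side [342.7 210.3] [ 5 15 45] [-198.8  135.9]
side [277.6 251.7] [ 12  15 115] [-98.8 -50.1]
side [302.4 265.4] [ 16  16 200] [-44.7  -1.3]
side [311.  299.2] [21  6 53] [51.2 -1.8]
side [313.9 332.9] [ 16  18 219] [132.9 -13.5]
28.1333 [array([-0.04465297, -0.00131516])]
F [-0.4  0.8 -0.8]
F [-0.3  0.1  0.8]
31.8667
side [342.5 210. ] [ 5 15 49] [-199.8  135.6]
side [277.6 251.7] [ 11  15 113] [-98.9 -50.1]
side [310.9 299.3] [21  6 51] [51.4 -2. ]
side [313.8 332.8] [ 16  17 222] [132.7 -13.7]
32.4417
```

View pics/s5.png

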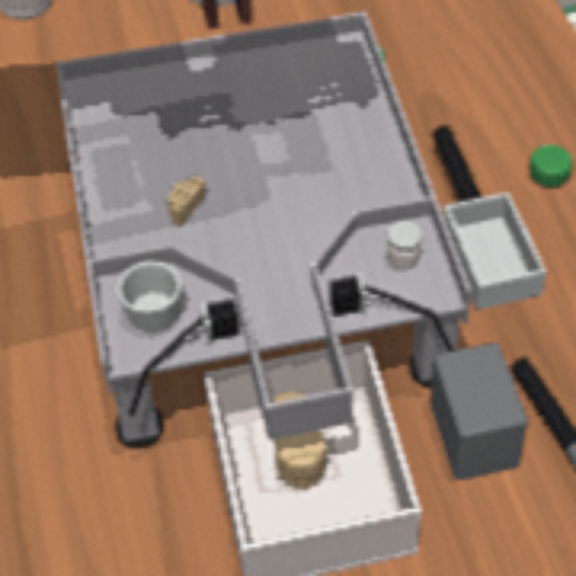

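```bash
python3 - <<'E'
from h import *
wait(.5)
im=read_camera("top");cv2.imwrite("pics/t6.png",cv2.resize(im[255:330,370:450,::-1],None,fx=7,fy=7,interpolation=cv2.INTER_CUBIC))
s=read_camera("side");m=tan(s)[308:345,295:330]
n,l,st,ce=cv2.connectedComponentsWithStats(m)
for i in range(1,n):
  if st[i,4]>5:
    p=ce[i]+[295,308];print(p,st[i],[(z,(w2s(ray("side",p,z))*1000).round()+[0,-4]) for z in(.02,.04,.06,.08,.1)])
# expected top pixels height test
E
```

```text
[309.66666667 313.2       ] [11  4  9  3 15] [(0.02, array([26., -2.])), (0.04, array([39., -4.])), (0.06, array([52., -6.])), (0.08, array([64., -8.])), (0.1, array([ 77., -10.]))]
[313.91025641 330.8974359 ] [ 11  17  16  14 156] [(0.02, array([75., -2.])), (0.04, array([86., -4.])), (0.06, array([98., -7.])), (0.08, array([109.,  -9.])), (0.1, array([121., -11.]))]
```

View pics/t6.png

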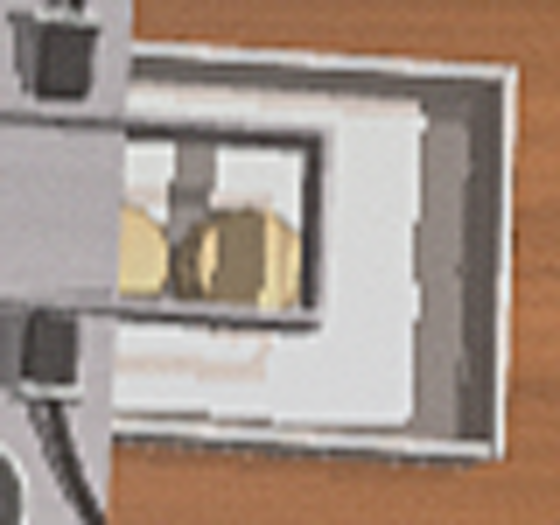

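```bash
python3 -c "
from station import *
print(get_time());print(job_done())"
```

```text
33.0417
the job is handed in; nothing more can be done
None
```

I swept the three whole scallops one at a time through the gate into the tub, left the broken half where it was on the deck behind the gate, saw no bystander moved in the last pictures, and handed the job in at 33 s; no verdict was returned.

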